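Clamp a padlock under the swing strap of a screw clamp

ROBOT

A 6-joint arm with a two-finger parallel gripper is mounted at the origin on a cart in front of the work surface, level with it; the furniture and walls round the work are solid. World frame = base frame: x ahead of the robot, y to its left, z up, the work surface at z = 0. Lengths are in m, angles in rad, forces in N, time in s.
With the tool pointing down it reaches from about 0.3 to 0.875 m from the base axis. Payload 6.4 kg.
Tool frame: the origin (TCP) lies between the finger pads; the fingertips stand 22 mm ahead of it and the grasp point (between the pads) lies 3 mm ahead of it; z points along the fingers, y is the line along which they close (so a half turn about z gives the same grasp; the last joint's range is limited). The gripper opens to 85 mm and grips with 20 to 120 N. Pads are 22 mm wide; open, the fingers measure 114 mm over their backs; the gripper's body (76 mm by 85 mm) begins 54 mm behind the grasp point. The pads swing forward as they close: fully open they stand 13 mm farther back than shut.
Start: joints at [-1.494, 0.181, 1.607, -0, 1.354, -0.206], TCP at [0.16, -0.552, 0.253] pointing down, gripper open.
Joint ranges: [-2.99, 2.99], [-0.89, 2.07], [0.3, 2.58], [-1.14, 4.28], [0, 2.63], [-3.12, 3.12]. Speed limits (rad/s): [2.57, 2.57, 3.01, 3.14, 3.14, 3.14].

INTERFACE

Orientations are given as a unit quaternion [w, x, y, z].
In Python, from bench import ctrl, imaging, workorder gives the robot as it stands.
- The arm moves only by the shell command python3 -m pendant 'ROWS' [OPENING]. ROWS is JSON, a list of rows, each a list of 4 numbers: the shift along the tool's x, y, z in cm, then the turn about the tool's z in degrees. In form: [[dx, dy, dz, roll], ...]. A call has 1 to 12 rows; each row is the pose to reach, as a shift and turn from the pose commanded when the call began, along the tool's axes at that moment; what a row does not reach only later rows make up. A row lasts 1/12 s, in which the tool goes at most 41.7 mm and 7.16 degrees, less where a joint would pass 70% of its speed; a pose out of reach is approached as far as the arm can. A call with a gripper value outside its range is refused whole. OPENING is the opening, from 0 (shut) to 1 (fully open), set as the call begins (- or left out, the last holds). The fingers move at their own pace and stop on an object; the grip force is fixed at half the most. Time passes only in rows, so rows that repeat a pose let the fingers close. It gives the time, the measured TCP pose, the force, the opening and the grip force at its end, in the units of the state.
- ctrl.get_obs(): the state, without advancing time (a new reading comes with each control period).
- imaging.camera(name): name is "scene" or "top" or "wrist"; returns the picture (420x560x3 uint8, red, green, blue); there is no depth.
- imaging.camera_info(name): a dict with "K" (3x3 intrinsics, pixels), "T" (4x4, takes a point from camera to world coordinates); the wrist camera has in their place "tool_from_camera" (4x4, takes a point from camera to tool coordinates, whose origin is the TCP and whose axes are the flange's). Camera axes: x right, y up, looking along -z (the intrinsics and any distortion apply to the point x, -y, -z); pixel columns grow to the right and rows downward; lengths in m; the calibration is good to about 2 mm. A picture is of the moment at which its call begins: read the wrist's pose just before it. camera_info takes no time and is no camera call.
- workorder.hand_in(): hands the job in; it is judged then, once.
The state is a dict: "time_s": time; "q": joint angles; "dq": joint speeds; "joint_efforts": joint torques, N m; "eef_pos": TCP position; "eef_rot": TCP orientation; "wrist_force": force on the tool from outside, world axes, zero at the start; "torque": the same for the moment, N m; "opening": opening from 0.0 (shut) to 1.0 (fully open); "grasp_force": force on a finger pad.
Only numpy, scipy, OpenCV 4.12 (cv2) and the standard library are available. Lean on these libraries where they do the work, as an engineer would, in place of code of your own. Each camera call takes 0.05 s, during which the arm holds its last target. There are 200 camera calls.

TASK

Clamp the larger of the two padlocks for work: lay it flat on the bed of the swing-strap clamp, between the two low stops, with its shackle pointing away from the clamp's post. Swing the strap round over it as far as it goes, then screw the round knob on the post down, clockwise seen from above and regripping as often as needed, until it is fully home and the strap's rubber foot presses firmly on the padlock's body. Let go, and leave the other things where they are.

Things in the scene. Friction and masses are not known exactly. Their poses are not given: they have to be found in the camera images.
- clamp_base: steel swing-strap clamp, fixed: base plate 210 x 90 mm, 12 mm thick. Origin on the worktop on the axis of the upright post (28 mm thick); +x along the plate from post to bed (plate x = -37 to 173 mm). The bed is the plate's top between two low dark stops across it, 60 mm long, 6 thick, 11 high, inner faces at x = 74.5 and 156.5 mm (82 mm apart for the 74 mm padlock)
- bed (a point): point on the bed (12 mm above the worktop), 100 mm from the post axis along the plate: the middle of the padlock's body belongs over it; the strap's foot comes down here
- clamp_strap (a joint): swing of the dark steel strap (26 wide, 12 thick, reaching 127 mm from the post) about the post, rad: 0 = over the bed along the base's +x, at its end stop; grows counter-clockwise from above to 2.0; starts at 1.2 to 1.9. Moves at about 1 N at the pin, stays where left. Open, its underside is 47 mm above the worktop; strap, foot and pin sink with the knob, wherever the strap stands
- strap_pin (a point): top centre of the upright round steel pin, 12 mm thick, that stands 34 mm above the strap at 100 mm from the post axis, right above the foot: pinch it from above (or push it) to swing the strap
- clamp_foot: the strap's round rubber foot, 20 mm across, 100 mm from the post; origin on its axis at the strap's underside, its lower face 10 mm below that, 7 mm above a padlock on the bed when the clamp is open; it gives upward up to 6 mm against a spring (6 N/mm) and its rubber is soft (about 3 N/mm)
- clamp_knob (a joint): turn of the round knob, rad: 0 = fully open, growing clockwise seen from above (screwing down), 8 mm lower per turn; end stop, fully home, at 9.42 (1.5 turns); starts at 0 to 0.7. The foot meets the padlock at about 5.5; about 10 N at the end stop. Friction 0.08 N m: the knob stays where it is left
- knob_top (a point): centre of the top of the black ribbed round knob, on the post axis: 48 mm across, 34 mm high, a steel disc and a short mark on top; its top is about 101 mm above the worktop when open, 89 mm when home. The strap lies 8 mm below the knob's underside. Gripped across its diameter at any angle, from above
- padlock_large: the larger padlock, lying on its back: 74 mm long with its shackle, 50 mm wide, 18 mm high, 0.18 kg. Origin under the middle of its length; +x points along it to the shackle. The body is the block from x = -37 to +6 mm, the thinner shackle goes on to x = +37 mm
- padlock_mid (a point): centre of the larger padlock's body block (43 x 50 x 18 mm), 9 mm above its underside: grip the 50 mm width here
- padlock_small: the smaller padlock, 59 x 40 x 15 mm, not to be used; leave it
- cylinder: lock cylinder lying on its side, 71 x 35 x 21 mm, bystander
- tape_roll: roll of tape lying flat, 58 mm across, 20 mm high, bystander
- driver: screwdriver lying down, 210 mm long, 30 mm thick, bystander
- oil_bottle: oil bottle with a nozzle, 46 mm across, 150 mm high, standing, bystander
Mind the look-alikes: they are no part of the job. What is shaped like the padlock_large but purple is not meant.

How it is judged:
By the outcome, as a careful person would: the job done as asked, in the order asked, and still so for the second after the job is handed in, with the robot touching nothing.
It also fails if it takes over 72 s, if anything falls off the work surface, if the arm or the gripper's body presses on something with over 40 N, if the wrist force passes 120 N, or if a joint passes its speed limit or range.

## Working session

There is one attempt and no reset: what is moved stays moved. The work goes in short steps, Python scripts to look and compute and a shell command to move; the robot and the scene stay as the last step left them, time stands still between calls to the robot, and variables do not carry over. Pictures are saved under pics/ and viewed, at most 10 in all, crops included, and the job is handed in when it is done.

```bash
mkdir -p pics; ls; python3 - <<'E'
from bench import ctrl, imaging
import cv2,numpy as np
o=ctrl.get_obs();print(o)
for n in("scene","top"):
    im=imaging.camera(n);cv2.imwrite(f"pics/{n}0.png",im[:,:,::-1])
    c=imaging.camera_info(n);print(n,{k:np.round(np.array(v),4).tolist() if not isinstance(v,str) else v for k,v in c.items()})
c=imaging.camera_info("wrist");print(c)
E
```

```text
pics
{'time_s': 0.0, 'q': array([-1.49431170e+00,  1.81558950e-01,  1.60799563e+00,  5.63520093e-06,
        1.35379503e+00, -2.06311568e-01]), 'dq': array([-0.00136567,  0.00047941, -0.00074563, -0.00080719,  0.00039895,
        0.00040456]), 'joint_efforts': array([ 1.11530717e-03, -4.44869971e+01, -3.51333153e+01, -1.82551657e-04,
        9.06448171e-03, -7.70507796e-06]), 'eef_pos': array([ 0.16042143, -0.5516393 ,  0.25238003]), 'eef_rot': array([-8.76450093e-04,  9.90019637e-01,  1.40926740e-01,  5.97302552e-05]), 'wrist_force': array([ 0.71989274,  0.21092152, -0.35689181]), 'torque': array([0.00898851, 0.01273833, 0.01900484]), 'grasp_force': 0.0, 'opening': 0.9950985639387305}
scene {'K': [[394.4558, 0.0, 274.3569], [0.0, 394.4558, 211.6638], [0.0, 0.0, 1.0]], 'T': [[-0.7821, 0.4023, -0.4759, 0.1061], [-0.6231, -0.5152, 0.5885, 0.6599], [-0.0085, 0.7568, 0.6536, 0.7211], [0.0, 0.0, 0.0, 1.0]]}
top {'K': [[387.9697, 0.0, 280.4113], [0.0, 387.9697, 211.9871], [0.0, 0.0, 1.0]], 'T': [[-0.023, 0.9933, -0.1134, 0.4778], [-0.9995, -0.0253, -0.0186, 0.0737], [-0.0214, 0.1129, 0.9934, 0.9809], [0.0, 0.0, 0.0, 1.0]]}
{'K': array([[315.2723351 ,   0.        , 280.604333  ],
       [  0.        , 315.2723351 , 204.02396397],
       [  0.        ,   0.        ,   1.        ]]), 'tool_from_camera': array([[-3.10307252e-04,  9.48666328e-01,  3.16278520e-01,
         8.06114970e-02],
       [ 9.99999820e-01,  4.56494235e-04, -3.88118400e-04,
         4.70379789e-05],
       [-5.12574178e-04,  3.16278343e-01, -9.48666299e-01,
        -1.20838670e-01],
       [ 0.00000000e+00,  0.00000000e+00,  0.00000000e+00,
         1.00000000e+00]])}
```

View pics/top0.png

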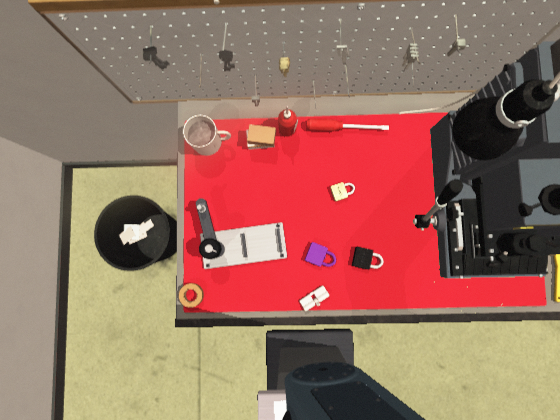

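View pics/scene0.png

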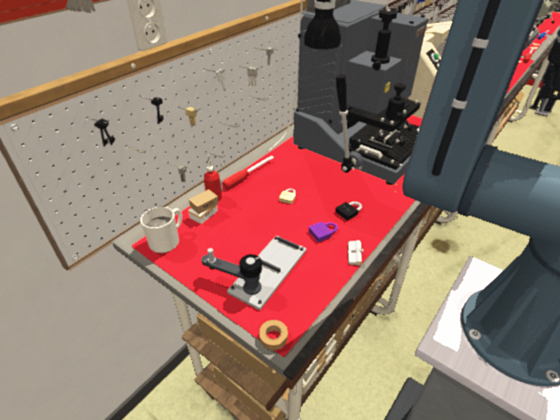

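Top view: clamp knob at (210,247), pin at (200,207), bed towards (285,240). The padlocks are black at (367,258), purple at (320,255) and brass at (342,190). Black fits: it is larger than brass, and purple is excluded. An enlarged crop will confirm it.

```bash
cat > h.py <<'E'
import numpy as np,cv2
from bench import ctrl,imaging
from scipy.spatial.transform import Rotation as R
def tool():
    o=ctrl.get_obs();T=np.eye(4);T[:3,:3]=R.from_quat(np.roll(o["eef_rot"],-1)).as_matrix();T[:3,3]=o["eef_pos"];return T
def snap(n):
    T=tool();im=imaging.camera(n);c=imaging.camera_info(n)
    return im,np.array(c["K"]),(T@c["tool_from_camera"] if n=="wrist" else np.array(c["T"]))
def ray(K,T,uv,z):
    uv=np.atleast_2d(uv).astype(float)
    d=np.c_[(uv[:,0]-K[0,2])/K[0,0],-(uv[:,1]-K[1,2])/K[1,1],-np.ones(len(uv))]@T[:3,:3].T
    return T[:3,3]+d*((z-T[2,3])/d[:,2])[:,None]
def move(p,yaw):
    """shift in tool axes (cm) and roll (deg) to bring TCP to p with tool y-axis along yaw (mod pi)"""
    T=tool();d=T[:3,:3].T@(np.array(p)-T[:3,3])*100
    y=T[:3,1];a=np.arctan2(y[1],y[0]);r=-(np.degrees(yaw-a))  # tool z down: + roll is cw from above
    r=(r+90)%180-90
    return np.round(d,2),round(r,1),"tool y deg",round(np.degrees(a),1)
E
python3 - <<'E'
from h import *
im,K,T=snap("top")
cv2.imwrite("pics/crop.png",cv2.resize(im[170:320,180:400],None,fx=3.6,fy=3.6,interpolation=cv2.INTER_CUBIC)[:,:,::-1])
for n,uv,z in[("knob",(210,247),.1),("pin",(200,207),.093),("bedend",(285,240),.012),("lock",(367,258),.012),("shk",(380,261),.012),("tape",(190,295),.02),("oil",(287,115),.1)]: print(n,ray(K,T,uv,z).round(3))
E
```

```text
knob [[0.502 0.252 0.1  ]]
pin [[0.596 0.276 0.093]]
bedend [[0.518 0.082 0.012]]
lock [[ 0.469 -0.119  0.012]]
shk [[ 0.461 -0.151  0.012]]
tape [[0.389 0.318 0.02 ]]
oil [[0.807 0.069 0.1  ]]
```

View pics/crop.png

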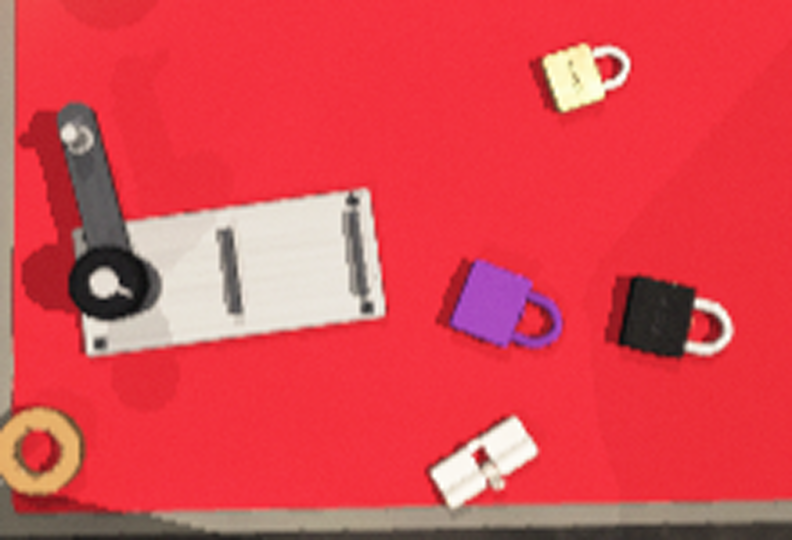

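Crop: the black padlock's body has corners (633,277), (695,283), (686,357), (622,350) and its shackle end is at (733,328). It is clearly bigger than the brass one at (573,77), and it is not the purple one at (490,305), so black it is. Stops are at (232,271) and (355,253), knob at (108,282).

```bash
python3 - <<'E'
from h import *
c=imaging.camera_info("top");K=np.array(c["K"]);T=np.array(c["T"])
f=lambda l,z:ray(K,T,[(180+(x+.5)/3.6-.5,170+(y+.5)/3.6-.5) for x,y in l],z)[:,:2]
P=f([(368,188),(385,314),(88,355)],.012)
e=P[1]-P[2];print("plate",P.round(4),np.linalg.norm(e),np.linalg.norm(P[0]-P[1]))
yaw=np.arctan2(e[1],e[0]);x=e/np.linalg.norm(e);org=(P[0]+P[1])/2-x*.173
print("yaw",np.degrees(yaw),"origin",org,"bed",org+x*.1)
S=f([(232,271),(355,253)],.023);print("stops along",(S-org)@x, (S-org)@[-x[1],x[0]])
L=f([(633,277),(695,283),(686,357),(622,350)],.018);c=L.mean(0)
a=(L[1]+L[2]-L[0]-L[3])/2;b=(L[0]+L[1]-L[2]-L[3])/2
print("lock",c,np.linalg.norm(a),np.linalg.norm(b),np.degrees(np.arctan2(a[1],a[0])),np.degrees(np.arctan2(b[1],b[0])))
print("purple",f([(490,305)],.018))
ly=np.arctan2(b[1],b[0])
print(move([*c,.15],ly))
print(tool().round(3))
E
```

```text
plate [[0.5634 0.0888]
 [0.476  0.0791]
 [0.4526 0.2847]] 0.20684652362579145 0.08792861254426339
yaw -83.50805274434495 origin [0.50012395 0.25587444] bed [0.51143031 0.15651566]
stops along [0.07310615 0.15828712] [-7.21923169e-04 -5.29224521e-05]
lock [ 0.46992053 -0.1075789 ] 0.04288965079328664 0.05040511938445101 -97.20028693383058 -10.424026652424553
purple [[0.48046361 0.00714963]]
(array([ 42.11, -34.01,  10.32]), np.float64(-63.4), 'tool y deg', np.float64(-73.8))
[[ 0.96   0.279 -0.     0.16 ]
 [ 0.279 -0.96   0.001 -0.552]
 [ 0.    -0.001 -1.     0.253]
 [ 0.     0.     0.     1.   ]]
```

```bash
python3 -m pendant '[[42.1,-34,10.3,-63],[42.1,-34,10.3,-63],[42.1,-34,10.3,-63],[42.1,-34,10.3,-63],[42.1,-34,10.3,-63],[42.1,-34,10.3,-63],[42.1,-34,10.3,-63],[42.1,-34,10.3,-63],[42.1,-34,10.3,-63],[42.1,-34,10.3,-63],[42.1,-34,10.3,-63],[42.1,-34,10.3,-63]]' 1; python3 -m pendant '[[0,0,0,0],[0,0,0,0]]';python3 - <<'E'
from h import *
im,K,T=snap("wrist");cv2.imwrite("pics/w1.png",im[:,:,::-1]);print(tool().round(4).tolist(),ctrl.get_obs()["q"])
E
```

```text
time_s: 1.15
eef_pos: [0.442, -0.1472, 0.1595]
eef_rot: [0.0, 0.771, 0.637, 0.0]
wrist_force: [0.0, -0.9, -0.5]
opening: 0.998
grasp_force: 0.0
time_s: 1.32
eef_pos: [0.4416, -0.1468, 0.1591]
eef_rot: [-0.001, 0.769, 0.639, -0.0]
wrist_force: [-0.3, -0.0, 0.6]
opening: 1.0
grasp_force: 0.0
[[0.1845, 0.9828, -0.001, 0.4413], [0.9828, -0.1845, 0.0001, -0.1483], [-0.0001, -0.001, -1.0, 0.1595], [0.0, 0.0, 0.0, 1.0]] [-5.79771023e-01  4.66841995e-02  1.96006918e+00 -5.03297373e-04
  1.13570068e+00 -3.94031087e-01]
```

View pics/w1.png

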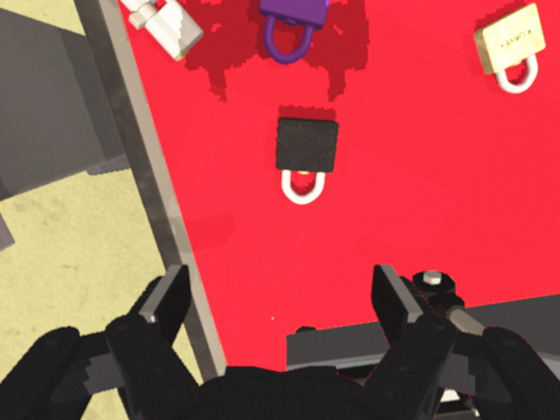

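Wrist view: black padlock body with corners (278,118), (338,121), (335,172), (276,169). Its shackle points down in the image to (303,204).

```bash
python3 - <<'E'
from h import *
c=imaging.camera_info("wrist");K=np.array(c["K"]);T=tool()@c["tool_from_camera"]
L=ray(K,T,[(278,118),(338,121),(335,172),(276,169)],.018)[:,:2]
m=L.mean(0);a=(L[2]+L[3]-L[0]-L[1])/2;b=(L[1]+L[2]-L[0]-L[3])/2
print(m,np.linalg.norm(a),np.linalg.norm(b),np.degrees(np.arctan2(a[1],a[0])),np.degrees(np.arctan2(b[1],b[0])))
print(ray(K,T,[(303,204)],.006))
print(move([*m,.08],np.arctan2(b[1],b[0])),move([*m,.02],0)[0])
E
```

```text
[ 0.4700214  -0.10876404] 0.04180184448751966 0.049247883657764724 -101.97117375624008 -13.499783141738298
[[ 0.45883223 -0.16241797  0.006     ]]
(array([4.42, 2.1 , 7.94]), np.float64(2.9), 'tool y deg', np.float64(-10.6)) [ 4.42  2.1  13.94]
```

```bash
python3 -m pendant '[[4.4,2.1,4,1.3],[4.4,2.1,6,1.3],[4.4,2.1,8,1.3],[4.4,2.1,10,1.3],[4.4,2.1,11.5,1.3],[4.4,2.1,13,1.3],[4.4,2.1,13.2,1.3],[4.4,2.1,13.2,1.3],[4.4,2.1,13.2,1.3]]' 1; python3 -m pendant '[[0,0,0,0],[0,0,0,0],[0,0,0,0],[0,0,0,0],[0,0,0,0],[0,0,0,0],[0,0,0,0],[0,0,0,0],[0,0,0,0],[0,0,0,0]]' 0.3
```

```text
time_s: 2.12
eef_pos: [0.4704, -0.1112, 0.0285]
eef_rot: [0.0, 0.778, 0.628, 0.0]
wrist_force: [-0.2, -0.5, 0.0]
opening: 0.999
grasp_force: 0.0
time_s: 2.95
eef_pos: [0.4709, -0.1103, 0.0291]
eef_rot: [0.001, 0.778, 0.629, 0.0]
wrist_force: [-3.2, -0.2, 8.2]
opening: 0.563
grasp_force: 61.7
```

```bash
python3 - <<'E'
from h import *
print(move([.511,.155,.14],np.radians(6.5)))
E
```

```text
(array([ 26.78,  -1.61, -11.11]), np.float64(-18.6), 'tool y deg', np.float64(-12.1))
```

```bash
python3 -m pendant '[[0,0,-4,0],[0,0,-8,0],[0,0,-11,0],[4,-0.2,-11,-4],[8,-0.5,-11,-8],[12,-0.8,-11,-13],[16,-1,-11,-18.6],[20,-1.3,-11,-18.6],[24,-1.5,-11,-18.6],[26.8,-1.6,-11,-18.6],[26.8,-1.6,-11,-18.6],[26.8,-1.6,-11,-18.6]]'; python3 -m pendant '[[0,0,0,0],[0,0,0,0]]';python3 - <<'E'
from h import *
im,K,T=snap("wrist");cv2.imwrite("pics/w2.png",im[:,:,::-1]);print(tool().round(4).tolist(),ctrl.get_obs()["q"])
E
```

```text
time_s: 3.95
eef_pos: [0.5103, 0.1571, 0.1378]
eef_rot: [0.0, 0.664, 0.747, -0.0]
wrist_force: [0.0, 0.1, -1.4]
opening: 0.563
grasp_force: 63.6
time_s: 4.12
eef_pos: [0.5104, 0.1546, 0.1377]
eef_rot: [-0.0, 0.666, 0.746, -0.0]
wrist_force: [-0.0, 0.0, -1.5]
opening: 0.561
grasp_force: 63.6
[[-0.1118, 0.9937, -0.0004, 0.5105], [0.9937, 0.1118, -0.0003, 0.1544], [-0.0002, -0.0004, -1.0, 0.1377], [0.0, 0.0, 0.0, 1.0]] [ 7.11198450e-02  2.25319545e-01  1.80757927e+00 -2.56978639e-04
  1.10910596e+00 -4.07968328e-02]
```

View pics/w2.png

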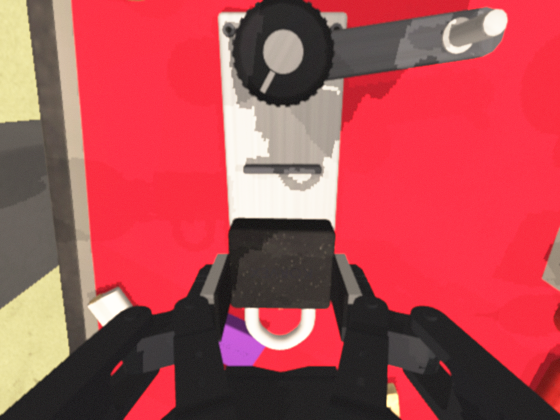

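Wrist view: near stop runs (245,169)–(321,170). Knob centre is (283,52), pin top (494,21). The held padlock's body top has corners (232,221), (333,221), (331,307), (233,307), with the shackle away from the post.

```bash
python3 - <<'E'
from h import *
c=imaging.camera_info("wrist");K=np.array(c["K"]);T=tool()@c["tool_from_camera"]
f=lambda l,z:ray(K,T,l,z)[:,:2]
S=f([(245,169),(321,170)],.023);k=f([(283,52)],.1)[0];p=f([(494,21)],.093)[0]
pl=f([(229,214),(336,214),(344,80),(224,80)],.012)
s=S.mean(0);print("stop",S,"len",np.linalg.norm(S[1]-S[0]),"knob",k,"stop-knob",np.linalg.norm(s-k),"pin",p,np.linalg.norm(p-k))
print("plate mids",pl[:2].mean(0),pl[2:].mean(0),np.linalg.norm(pl[1]-pl[0]))
d=pl[:2].mean(0)-pl[2:].mean(0);print("yaw plate",np.degrees(np.arctan2(d[1],d[0])),"stop",np.degrees(np.arctan2(*(S[1]-S[0])[::-1]))-90,"ks",np.degrees(np.arctan2(*(s-k)[::-1])))
L=f([(232,221),(333,221),(331,307),(233,307)],.127);print("lock",L.mean(0),L)
x=np.array([np.cos(np.radians(-83.5)),np.sin(np.radians(-83.5))])
print("bed from stop",s+x*(.1-.0715),"from knob",k+x*.1, "pin yaw rel",np.degrees(np.arctan2(*(p-k)[::-1]))+83.5)
E
```

```text
stop [[0.47954674 0.18159702]
 [0.53701308 0.18728251]] len 0.057746909539376605 knob [0.49970799 0.25511708] stop-knob 0.07119523217478294 pin [0.59532284 0.27985791] 0.09876389716024764
plate mids [0.51247416 0.14458443] [0.50176657 0.24806071] 0.08913466153303784
yaw plate -84.0921349731926 stop -84.34977028253921 ks -83.08480085096691
lock [0.51000126 0.16071064] [[0.4850703  0.18082186]
 [0.53001336 0.1858867 ]
 [0.53648831 0.14078548]
 [0.48843307 0.13534853]]
bed from stop [0.5115062  0.15612296] from knob [0.51102831 0.15575989] pin yaw rel 98.00738458517493
```

```bash
python3 -m pendant '[[-0.2,0.1,3,0],[-0.2,0.1,5,0],[-0.2,0.1,7,0],[-0.2,0.1,8.2,0],[-0.2,0.1,8.2,0],[-0.2,0.1,8.2,0],[-0.2,0.1,8.2,0]]'; python3 - <<'E'
from h import *
im,K,T=snap("wrist");cv2.imwrite("pics/w3.png",cv2.resize(im[60:330,150:420],None,fx=2.2,fy=2.2,interpolation=cv2.INTER_CUBIC)[:,:,::-1]);print(tool().round(4).tolist())
E
```

```text
time_s: 4.75
eef_pos: [0.5129, 0.1533, 0.0569]
eef_rot: [0.001, 0.666, 0.746, 0.001]
wrist_force: [0.4, -0.2, -1.1]
opening: 0.56
grasp_force: 63.6
[[-0.1129, 0.9936, 0.0025, 0.5131], [0.9936, 0.1129, 0.0002, 0.1535], [-0.0001, 0.0025, -1.0, 0.0572], [0.0, 0.0, 0.0, 1.0]]
```

View pics/w3.png

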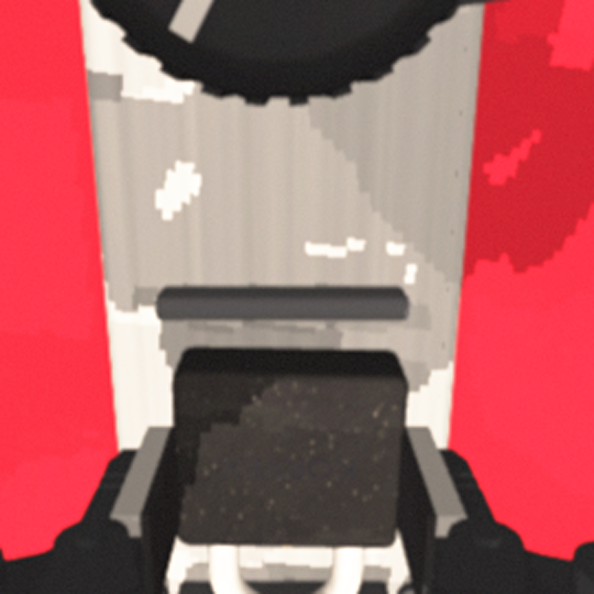

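Crop (×2.2, offset 150,60): stop's inner top edge is at row 318. Lock body's post-side top edge is at row 377 and its bottom edge at row 350, columns 175–407. The shackle-side top edge is at row 545.

```bash
python3 - <<'E'
from h import *
c=imaging.camera_info("wrist");K=np.array(c["K"]);T=tool()@c["tool_from_camera"]
f=lambda l,z:ray(K,T,[(150+(u+.5)/2.2-.5,60+(v+.5)/2.2-.5) for u,v in l],z)[:,:2]
S=f([(158,318),(408,318)],.023)
a=np.radians(-83.8);x=np.array([np.cos(a),np.sin(a)]);y=np.array([-x[1],x[0]])
s=S.mean(0);bed=s+x*.0255
print("stop",S,"bed",bed)
zt=.0465
for n,l,z,off in[("rear top",[(175,378),(406,378)],zt,.0215),("rear bot",[(178,350),(403,350)],zt-.018,.0215),("front top",[(180,545),(396,545)],zt,-.0215)]:
    q=f(l,z);m=q.mean(0)+x*off;print(n,np.linalg.norm(q[1]-q[0]),"body centre rel bed along/across",((m-bed)@x).round(4),((m-bed)@y).round(4),np.degrees(np.arctan2(*(q[1]-q[0])[::-1])))
q=f([(118,450),(450,450)],.012);print("plate mid across",(q.mean(0)-bed)@y,"lock yaw")
E
```

```text
stop [[0.47893655 0.17893864]
 [0.53748597 0.18553827]] bed [0.51096524 0.15688761]
rear top 0.047563732215110364 body centre rel bed along/across 0.0012 0.0017 6.421939604424384
rear bot 0.05194781381053367 body centre rel bed along/across 0.0019 0.0018 6.426319184390102
front top 0.0484805827980025 body centre rel bed along/across -0.0011 0.0013 6.393071278137153
plate mid across 0.0003198049202616186 lock yaw
```

```bash
python3 -m pendant '[[0,-0.1,0.5,0],[0,-0.15,1.0,0],[0,-0.15,1.4,0],[0,-0.15,1.6,0],[0,-0.15,1.6,0],[0,-0.15,1.6,0]]'
```

```text
time_s: 5.3
eef_pos: [0.5104, 0.1535, 0.0411]
eef_rot: [-0.0, 0.666, 0.746, -0.0]
wrist_force: [-7.4, -2.0, 15.5]
opening: 0.562
grasp_force: 65.4
```

```bash
python3 -m pendant '[[0,0,-0.1,0],[0,0,-0.1,0],[0,0,-0.1,0],[0,0,-0.1,0],[0,0,-0.1,0],[0,0,-2,0],[0,0,-5,0],[0,0,-8,0],[0,0,-11,0],[0,0,-14,0],[0,0,-14,0],[0,0,-14,0]]' 0.85;  python3 - <<'E'
from h import *
im,K,T=snap("wrist");cv2.imwrite("pics/w4.png",im[:,:,::-1]);t=tool();print(t.round(4).tolist(),ctrl.get_obs()["q"])
print(move([.596,.279,.10],np.radians(6.5)))
E
```

```text
time_s: 6.3
eef_pos: [0.5118, 0.1536, 0.1818]
eef_rot: [0.002, 0.666, 0.746, 0.002]
wrist_force: [-0.1, -0.2, -1.1]
opening: 0.851
grasp_force: 0.0
[[-0.1132, 0.9936, 0.001, 0.5106], [0.9936, 0.1132, 0.0001, 0.1535], [-0.0, 0.001, -1.0, 0.18], [0.0, 0.0, 0.0, 1.0]] [ 6.91738409e-02  1.66464012e-01  1.78075122e+00 -2.96637097e-06
  1.19339944e+00 -4.42817056e-02]
(array([11.51,  9.9 ,  8.01]), np.float64(0.0), 'tool y deg', np.float64(6.5))
```

View pics/w4.png

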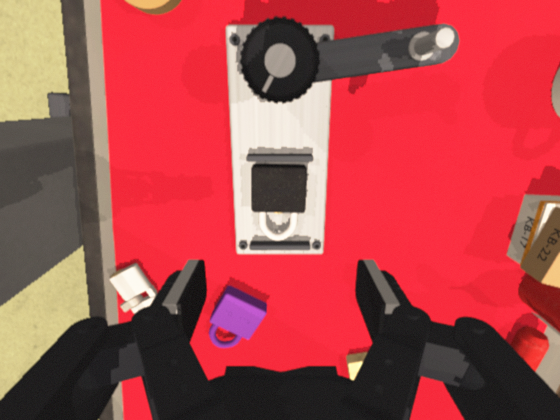

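Padlock body at (279,188) lies between the stops at rows 157 and 244, with the shackle away from the post at (279,222). The pin is at (445,37). Next I go over the pin, caging it loosely.

```bash
python3 -m pendant '[[11.5,9.9,3,-97.5],[11.5,9.9,3,-97.5],[11.5,9.9,3,-97.5],[11.5,9.9,3,-97.5],[11.5,9.9,3,-97.5],[11.5,9.9,3,-97.5],[11.5,9.9,3,-97.5],[11.5,9.9,3,-97.5],[11.5,9.9,3,-97.5],[11.5,9.9,3,-97.5],[11.5,9.9,3,-97.5],[11.5,9.9,3,-97.5]]' 0.4; python3 - <<'E'
from h import *
print(tool().round(4).tolist(),ctrl.get_obs()["q"],ctrl.get_obs()["opening"])
print(move([.596,.280,.087],np.radians(104)))
im,K,T=snap("wrist");cv2.imwrite("pics/w5.png",im[:,:,::-1])
E
```

```text
time_s: 7.35
eef_pos: [0.5944, 0.2785, 0.1469]
eef_rot: [-0.002, -0.024, 1.0, -0.001]
wrist_force: [-1.0, 0.4, -0.9]
opening: 0.4
grasp_force: 0.0
[[-0.9988, -0.0488, -0.0043, 0.5944], [-0.0488, 0.9988, -0.0012, 0.2785], [0.0043, -0.0009, -1.0, 0.1469], [0.0, 0.0, 0.0, 1.0]] [ 2.57743076e-01  4.63306451e-01  1.46825425e+00 -3.42040396e-05
  1.21445555e+00 -1.36183707e+00] 0.39997215338198444
(array([-0.2 ,  0.15,  5.99]), np.float64(-11.2), 'tool y deg', np.float64(92.8))
```

View pics/w5.png

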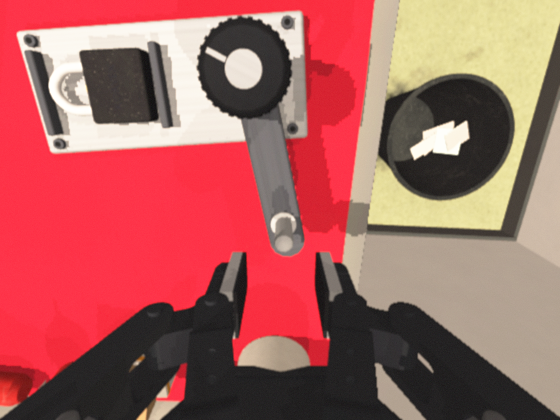

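Pin top is at (285,243) and the knob disc centre is (243,69).

```bash
python3 - <<'E'
from h import *
c=imaging.camera_info("wrist");K=np.array(c["K"]);T=tool()@c["tool_from_camera"]
p=ray(K,T,[(285,243)],.093)[0];k=ray(K,T,[(243,69)],.1005)[0];print(p,k,np.linalg.norm(p[:2]-k[:2]))
O=np.array([.500,.2555]);a=np.arctan2(*(p[:2]-O)[::-1]);print(np.degrees(a),np.linalg.norm(p[:2]-O))
q=O+.1*np.array([np.cos(a),np.sin(a)])
print(move([*q,.087],a+np.pi/2))
# arc steps from tool at q, tool y=a+90, x = a+180
for t in range(0,113,7): 
    r=np.radians(t); print(t,(10*(1-np.cos(r))).round(2),(-10*np.sin(r)).round(2),end="; ")
E
```

```text
[0.59548203 0.28089251 0.093     ] [0.49968569 0.25436571 0.1005    ] 0.09940125825182505
14.892547877668232 0.09880080057697972
(array([-0.27,  0.26,  5.99]), np.float64(-11.7), 'tool y deg', np.float64(93.2))
0 0.0 -0.0; 7 0.07 -1.22; 14 0.3 -2.42; 21 0.66 -3.58; 28 1.17 -4.69; 35 1.81 -5.74; 42 2.57 -6.69; 49 3.44 -7.55; 56 4.41 -8.29; 63 5.46 -8.91; 70 6.58 -9.4; 77 7.75 -9.74; 84 8.95 -9.95; 91 10.17 -10.0; 98 11.39 -9.9; 105 12.59 -9.66; 112 13.75 -9.27;
```

```bash
python3 -m pendant '[[-0.3,0.3,1,-6],[-0.3,0.3,1.5,-11.7],[-0.3,0.3,3,-11.7],[-0.3,0.3,4.5,-11.7],[-0.3,0.3,6,-11.7],[-0.3,0.3,6,-11.7],[-0.3,0.3,6,-11.7]]' 0.4; python3 -m pendant '[[0,0,0,0],[0,0,0,0],[0,0,0,0],[0,0,0,0]]' 0.22
```

```text
time_s: 7.98
eef_pos: [0.5971, 0.2816, 0.0874]
eef_rot: [-0.002, -0.123, 0.992, -0.0]
wrist_force: [-0.3, 0.7, 0.6]
opening: 0.397
grasp_force: 0.0
time_s: 8.32
eef_pos: [0.5992, 0.2822, 0.0908]
eef_rot: [0.001, -0.123, 0.992, 0.0]
wrist_force: [-0.0, 0.3, 0.6]
opening: 0.219
grasp_force: 0.0
```

```bash
python3 -m pendant '[[0.07,-1.22,0,7],[0.3,-2.42,0,14],[0.66,-3.58,0,21],[1.17,-4.69,0,28],[1.81,-5.74,0,35],[2.57,-6.69,0,42],[3.44,-7.55,0,49],[4.41,-8.29,0,56],[5.46,-8.91,0,63],[6.58,-9.4,0,70],[6.58,-9.4,0,70],[6.58,-9.4,0,70]]'; python3 - <<'E'
from h import *
T=tool();O=np.array([.5,.2555]);d=T[:2,3]-O;print(np.degrees(np.arctan2(d[1],d[0])),np.linalg.norm(d),np.degrees(np.arctan2(T[1,1],T[0,1])))
for w in (-70,-77,-84,-86,-88):
    r=np.radians(w);print(w,move([*(O+.1*np.array([np.cos(r),np.sin(r)])),.087],r+np.pi/2)[:2])
E
```

```text
time_s: 9.32
eef_pos: [0.5581, 0.1748, 0.0904]
eef_rot: [0.0, 0.467, 0.884, 0.0]
wrist_force: [-0.1, 0.2, 0.8]
opening: 0.215
grasp_force: 0.0
-54.287737704118314 0.09944928785518345 34.31271032018494
-70 (array([ 0.25, -2.72,  0.34]), np.float64(14.3))
-77 (array([ 0.63, -3.88,  0.34]), np.float64(21.3))
-84 (array([ 1.14, -4.99,  0.34]), np.float64(28.3))
-86 (array([ 1.31, -5.29,  0.34]), np.float64(30.3))
-88 (array([ 1.49, -5.59,  0.34]), np.float64(32.3))
```

```bash
python3 -m pendant '[[0.07,-1.3,0,7],[0.25,-2.72,0,14.3],[0.63,-3.88,0,21.3],[1.14,-4.99,0,28.3],[1.3,-5.3,0,30],[1.4,-5.5,0,31],[1.5,-5.7,0,31],[1.5,-5.7,0,31]]'; python3 - <<'E'
from h import *
T=tool();O=np.array([.5,.2555]);d=T[:2,3]-O;print(np.degrees(np.arctan2(d[1],d[0])),np.linalg.norm(d),np.degrees(np.arctan2(T[1,1],T[0,1])))
im,K,T=snap("top");cv2.imwrite("pics/t2.png",cv2.resize(im[170:320,150:370],None,fx=3.6,fy=3.6,interpolation=cv2.INTER_CUBIC)[:,:,::-1])
E
```

```text
time_s: 9.98
eef_pos: [0.5046, 0.1561, 0.0908]
eef_rot: [0.001, 0.686, 0.727, 0.002]
wrist_force: [6.2, 2.9, -1.6]
opening: 0.222
grasp_force: 3.0
-87.35297898221103 0.09951918193041703 3.3454093507231035
```

```bash
python3 -m pendant '[[0,0.3,0,0],[0,0.3,-2,0],[0,0.3,-5,-4],[0,0.3,-8,-11],[0,0.3,-8,-18],[0,0.3,-8,-25],[0,0.3,-8,-32],[0,0.3,-8,-32]]' 0.35; python3 - <<'E'
from h import *
im,K,T=snap("wrist");cv2.imwrite("pics/w6.png",im[:,:,::-1]);np.savez("w6.npz",K=K,T=T);print(ctrl.get_obs()["q"])
print(move([.4998,.255,.15],np.radians(164-180)))
E
```

```text
time_s: 10.7
eef_pos: [0.5054, 0.1555, 0.1701]
eef_rot: [-0.0, 0.458, 0.889, -0.0]
wrist_force: [-0.9, 0.1, -0.2]
opening: 0.352
grasp_force: 0.0
[ 7.39321825e-02  1.71069526e-01  1.79829233e+00 -1.61234284e-04
  1.17278503e+00 -5.39113229e-01]
(array([8.45, 5.27, 1.98]), np.float64(51.1), 'tool y deg', np.float64(35.1))
```

View pics/w6.png

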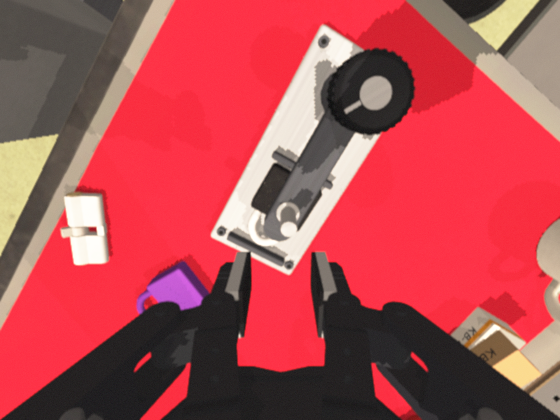

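The strap lies over the padlock along the plate: pin top at (289,228), knob disc at (376,94). The knob mark points to (347,107).

```bash
python3 - <<'E'
from h import *
d=np.load("w6.npz");K,T=d["K"],d["T"]
p=ray(K,T,[(289,228)],.093)[0];k=ray(K,T,[(376,94)],.1005)[0];m=ray(K,T,[(347,107)],.1005)[0]
v=(p-k)[:2];print(p,k,np.degrees(np.arctan2(*v[::-1])),np.linalg.norm(v),"mark",np.degrees(np.arctan2(*(m-k)[1::-1])))
q=ray(K,T,[(324,25),(220,232),(289,273)],.012);e=q[1]-q[0];print("plate",np.degrees(np.arctan2(e[1],e[0])))
print(move([.4997,.255,.15],0)[0])
E
```

```text
[0.51054602 0.15696935 0.093     ] [0.50036559 0.25505709 0.1005    ] -84.07454821196625 0.09861463054872197 mark -120.676997390844
plate -82.11153325110257
[8.46 5.27 1.98]
```

```bash
python3 -m pendant '[[8.5,5.3,2,-7],[8.5,5.3,2,-14],[8.5,5.3,2,-21],[8.5,5.3,2,-28],[8.5,5.3,2,-35],[8.5,5.3,2,-42],[8.5,5.3,2,-49],[8.5,5.3,2,-56],[8.5,5.3,2,-63],[8.5,5.3,2,-70],[8.5,5.3,2,-77],[8.5,5.3,2,-84]]' 0.85; python3 -m pendant '[[0,0,0,-7],[0,0,0,-14],[0,0,0,-21],[0,0,0,-28],[0,0,0,-35],[0,0,0,-42],[0,0,0,-48],[0,0,0,-48],[0,0,0,-48]]';python3 - <<'E'
from h import *
print(ctrl.get_obs()["q"],move([.4998,.2552,.095],0))
E
```

```text
time_s: 11.75
eef_pos: [0.4996, 0.2555, 0.1495]
eef_rot: [-0.0, -0.253, 0.967, -0.0]
wrist_force: [-0.2, -0.2, -0.1]
opening: 0.852
grasp_force: 0.0
time_s: 12.5
eef_pos: [0.4996, 0.2555, 0.1496]
eef_rot: [-0.0, -0.622, 0.783, 0.0]
wrist_force: [-0.7, -1.0, 0.1]
opening: 0.851
grasp_force: 0.0
[ 2.61178884e-01  2.65840430e-01  1.72930442e+00 -3.54712594e-05
  1.14713581e+00 -2.65103688e+00] (array([ 0.02, -0.03,  5.46]), np.float64(-13.1), 'tool y deg', np.float64(166.9))
```

```bash
python3 -m pendant '[[0,0,2,0],[0,0,4,0],[0,0,5.5,0],[0,0,5.5,0],[0,0,5.5,0]]' 0.85; python3 -m pendant '[[0,0,0,0],[0,0,0,0],[0,0,0,0],[0,0,0,0],[0,0,0,0],[0,0,0,0],[0,0,0,0]]' 0.4
```

```text
time_s: 12.92
eef_pos: [0.499, 0.2552, 0.0941]
eef_rot: [-0.001, -0.622, 0.783, 0.0]
wrist_force: [0.4, 0.1, -0.2]
opening: 0.851
grasp_force: 0.0
time_s: 13.5
eef_pos: [0.5002, 0.2558, 0.0967]
eef_rot: [0.001, -0.623, 0.782, -0.0]
wrist_force: [-2.9, -0.5, 5.8]
opening: 0.544
grasp_force: 60.6
```

Gripped. Now turn it clockwise (positive roll), sinking 8 mm per turn.

```bash
python3 -m pendant '[[0,0,0.02,7],[0,0,0.03,14],[0,0,0.05,21],[0,0,0.06,28],[0,0,0.08,35],[0,0,0.09,42],[0,0,0.11,49],[0,0,0.12,56],[0,0,0.14,63],[0,0,0.16,70],[0,0,0.17,77],[0,0,0.19,84]]'; python3 -c "
from h import *;o=ctrl.get_obs();print(o['q'][5],o['torque'])"
```

```text
time_s: 14.5
eef_pos: [0.5005, 0.2554, 0.0948]
eef_rot: [0.001, 0.063, 0.998, -0.0]
wrist_force: [-1.6, -2.6, 6.7]
opening: 0.544
grasp_force: 60.5
-1.183415790402119 [-0.49912995  0.42198232  0.0705572 ]
```

```bash
for i in 1; do python3 -m pendant '[[0,0,0.02,7],[0,0,0.03,14],[0,0,0.05,21],[0,0,0.06,28],[0,0,0.08,35],[0,0,0.09,42],[0,0,0.11,49],[0,0,0.12,56],[0,0,0.14,63],[0,0,0.16,70],[0,0,0.17,77],[0,0,0.19,84]]'; done; python3 -m pendant '[[0,0,0.02,7],[0,0,0.03,14],[0,0,0.05,21],[0,0,0.06,28],[0,0,0.08,35],[0,0,0.09,42],[0,0,0.11,49],[0,0,0.12,56],[0,0,0.14,63],[0,0,0.16,70],[0,0,0.17,77],[0,0,0.19,84]]'; python3 -c "
from h import *;o=ctrl.get_obs();print(o['q'][5],o['torque'])"; python3 -m pendant '[[0,0,0.02,7],[0,0,0.03,14],[0,0,0.05,21],[0,0,0.06,28],[0,0,0.08,35],[0,0,0.09,42],[0,0,0.11,49],[0,0,0.12,56],[0,0,0.14,63],[0,0,0.14,63]]'; python3 -c "
from h import *;o=ctrl.get_obs();print(o['q'][5],o['torque'])"
```

```text
time_s: 15.5
eef_pos: [0.4999, 0.2552, 0.0928]
eef_rot: [0.0, 0.715, 0.7, 0.0]
wrist_force: [-4.7, -2.9, 7.9]
opening: 0.542
grasp_force: 60.8
time_s: 16.5
eef_pos: [0.4998, 0.2556, 0.091]
eef_rot: [-0.0, 0.999, 0.042, 0.0]
wrist_force: [-4.6, -1.0, 7.0]
opening: 0.54
grasp_force: 60.8
1.74876755916699 [-0.08046523  0.77740456  0.00342484]
time_s: 17.33
eef_pos: [0.5, 0.2559, 0.0896]
eef_rot: [-0.001, 0.873, -0.487, 0.0]
wrist_force: [-4.5, 0.2, 6.6]
opening: 0.541
grasp_force: 60.9
2.849042073629138 [-0.02895426  0.69254776 -0.11544474]
```

```bash
python3 -m pendant '[[0,0,0,0],[0,0,0,0],[0,0,0,0],[0,0,0,0],[0,0,0,-7],[0,0,0,-14],[0,0,0,-21],[0,0,0,-28],[0,0,0,-35],[0,0,0,-42],[0,0,0,-49],[0,0,0,-56]]' 0.85;  python3 -m pendant '[[0,0,0,-7],[0,0,0,-14],[0,0,0,-21],[0,0,0,-28],[0,0,0,-35],[0,0,0,-42],[0,0,0,-49],[0,0,0,-56],[0,0,0,-63],[0,0,0,-70],[0,0,0,-77],[0,0,0,-84]]'; python3 -m pendant '[[0,0,0,-7],[0,0,0,-14],[0,0,0,-21],[0,0,0,-28],[0,0,0,-35],[0,0,0,-42],[0,0,0,-49],[0,0,0,-56],[0,0,0,-63],[0,0,0,-70],[0,0,0,-77],[0,0,0,-84]]';python3 -m pendant '[[0,0,0,-7],[0,0,0,-14],[0,0,0,-21],[0,0,0,-28],[0,0,0,-35],[0,0,0,-42],[0,0,0,-42],[0,0,0,-42]]';python3 -m pendant '[[0,0,0,0],[0,0,0,0],[0,0,0,0],[0,0,0,0],[0,0,0,0],[0,0,0,0]]' 0.4; python3 -c "
from h import *;o=ctrl.get_obs();print(o['q'][5],o['torque'])"
```

```text
time_s: 18.33
eef_pos: [0.4997, 0.2554, 0.0877]
eef_rot: [0.0, 1.0, -0.013, 0.0]
wrist_force: [0.3, 1.4, -0.8]
opening: 0.846
grasp_force: 0.0
time_s: 19.33
eef_pos: [0.4997, 0.2554, 0.0877]
eef_rot: [0.0, 0.752, 0.659, 0.0]
wrist_force: [0.7, -0.2, -0.6]
opening: 0.851
grasp_force: 0.0
time_s: 20.33
eef_pos: [0.4997, 0.2554, 0.0877]
eef_rot: [0.0, 0.118, 0.993, -0.0]
wrist_force: [-0.1, -0.2, 0.7]
opening: 0.851
grasp_force: 0.0
time_s: 21.0
eef_pos: [0.4997, 0.2554, 0.0877]
eef_rot: [0.0, -0.241, 0.97, -0.0]
wrist_force: [0.2, 0.3, 0.4]
opening: 0.851
grasp_force: 0.0
time_s: 21.5
eef_pos: [0.4997, 0.2555, 0.088]
eef_rot: [0.0, -0.243, 0.97, 0.0]
wrist_force: [-1.3, -0.7, 3.7]
opening: 0.541
grasp_force: 61.0
-1.8005013071569245 [-0.11059224  0.27962782 -0.05890263]
```

```bash
python3 -m pendant '[[0,0,0.02,7],[0,0,0.03,14],[0,0,0.05,21],[0,0,0.06,28],[0,0,0.08,35],[0,0,0.09,42],[0,0,0.11,49],[0,0,0.12,56],[0,0,0.14,63],[0,0,0.16,70],[0,0,0.17,77],[0,0,0.19,84]]'; python3 -m pendant '[[0,0,0.02,7],[0,0,0.03,14],[0,0,0.05,21],[0,0,0.06,28],[0,0,0.08,35],[0,0,0.09,42],[0,0,0.11,49],[0,0,0.12,56],[0,0,0.14,63],[0,0,0.16,70],[0,0,0.17,77],[0,0,0.19,84]]'; python3 -c "
from h import *;o=ctrl.get_obs();print(o['q'][5],o['torque'])"; python3 -m pendant '[[0,0,0.02,5],[0,0,0.03,10],[0,0,0.04,15],[0,0,0.04,15]]'; python3 -c "
from h import *;o=ctrl.get_obs();print(o['q'][5],o['torque'])"
```

```text
time_s: 22.5
eef_pos: [0.4998, 0.256, 0.0862]
eef_rot: [0.0, 0.471, 0.882, 0.001]
wrist_force: [-1.2, 2.8, 5.7]
opening: 0.545
grasp_force: 60.8
time_s: 23.5
eef_pos: [0.5004, 0.256, 0.0844]
eef_rot: [-0.0, 0.94, 0.341, 0.001]
wrist_force: [0.4, 2.2, 3.1]
opening: 0.549
grasp_force: 61.1
1.1372644725366332 [ 0.04876421 -0.17502057  0.12129384]
time_s: 23.83
eef_pos: [0.5004, 0.2559, 0.0841]
eef_rot: [-0.0, 0.976, 0.216, 0.001]
wrist_force: [0.2, 2.5, 4.3]
opening: 0.544
grasp_force: 61.1
1.3962297742901042 [-0.03043677 -0.13321498 -0.11501774]
```

```bash
s(){ python3 -c "
from h import *;o=ctrl.get_obs();print(o['q'][5],o['torque'],o['joint_efforts'][5])"; }; python3 -m pendant '[[0,0,0.02,5],[0,0,0.03,10],[0,0,0.04,15],[0,0,0.04,15]]'|tail -6;s; python3 -m pendant '[[0,0,0.02,5],[0,0,0.03,10],[0,0,0.03,10]]'|tail -6;s;python3 -m pendant '[[0,0,0.02,5],[0,0,0.03,10],[0,0,0.03,10]]'|tail -6;s
```

```text
time_s: 24.17
eef_pos: [0.5004, 0.2558, 0.0838]
eef_rot: [0.0, 0.996, 0.089, 0.001]
wrist_force: [0.5, 2.4, 5.2]
opening: 0.542
grasp_force: 61.2
1.6546140392341586 [-0.07422097 -0.08617077  1.11142316] 2.3384850472211838
time_s: 24.42
eef_pos: [0.4989, 0.256, 0.0834]
eef_rot: [0.0, 1.0, 0.002, -0.001]
wrist_force: [-5.9, 2.4, 11.2]
opening: 0.54
grasp_force: 62.3
1.8284401223191487 [0.15930904 0.84242488 1.44882067] 2.640206292271614
time_s: 24.67
eef_pos: [0.4999, 0.256, 0.0833]
eef_rot: [-0.0, 0.996, -0.085, 0.001]
wrist_force: [-1.5, 0.6, 7.9]
opening: 0.548
grasp_force: 62.6
2.0036247602848847 [-0.05795886  0.2784576   0.82293523] 1.9291122257709503
```

The torque jumped from about 0.1 to 1.45 N m, so the knob is at its end stop. Release, lift and look.

```bash
python3 -m pendant '[[0,0,0,0],[0,0,0,0],[0,0,0,0],[0,0,0,0],[0,0,-2,0],[0,0,-5,0],[0,0,-8,0],[0,0,-10,0],[0,0,-10,0]]' 0.85; python3 -m pendant '[[-3,0,-2,0],[-6,0,-2,0],[-8,0,-2,0],[-8,0,-2,0],[-8,0,-2,0]]'; python3 - <<'E'
from h import *
im,K,T=snap("wrist");np.savez("w7.npz",K=K,T=T);im2,_,_=snap("scene")
a=cv2.resize(im,(400,300));b=cv2.resize(im2[200:350,150:350],(400,300),interpolation=cv2.INTER_CUBIC)
cv2.imwrite("pics/fin.png",np.hstack([a,b])[:,:,::-1])
E
```

```text
time_s: 25.42
eef_pos: [0.5025, 0.2561, 0.1876]
eef_rot: [-0.001, 0.996, -0.086, 0.004]
wrist_force: [1.2, -0.1, 1.0]
opening: 0.846
grasp_force: 0.0
time_s: 25.83
eef_pos: [0.4199, 0.2692, 0.2019]
eef_rot: [0.0, 0.996, -0.085, -0.0]
wrist_force: [1.0, -0.7, -0.0]
opening: 0.85
grasp_force: 0.0
```

View pics/fin.png

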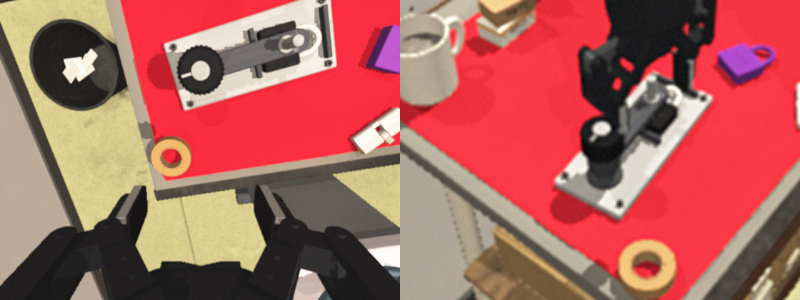

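The strap lies along the plate over the padlock, shackle outward, knob disc at (201,71) with its mark toward (182,76) in the left half. I'll check the total knob turn from the mark.

```bash
python3 - <<'E'
from h import *
d=np.load("w7.npz");K,T=d["K"],d["T"]
k,m,p=[ray(K,T,[(u*1.4,v*1.4)],z)[0] for u,v,z in[(201,71,.089),(182,76,.089),(299,40,.081)]]
print(k,p,"strap",np.degrees(np.arctan2(*(p-k)[1::-1])),np.linalg.norm((p-k)[:2]),"mark",np.degrees(np.arctan2(*(m-k)[1::-1])))
E
```

```text
[0.4988786  0.25448574 0.089     ] [0.51093539 0.1550744  0.081     ] strap -83.08483310166277 0.1001398125091671 mark 94.23838840623262
```

```bash
python3 -c "
from bench import workorder;print(workorder.hand_in())"
```

```text
the job is handed in; nothing more can be done
None
```

The larger (black) padlock is clamped flat between the stops with its shackle away from the post, the strap is swung fully over it, the knob is screwed to its end stop and released, and the job is handed in (about 26 s on the robot's clock; the hand-in gave no verdict).

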